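Index the sample carousel to bring the conical flask under the dosing tube

ROBOT

A 6-joint arm with a two-finger parallel gripper is mounted at the origin on a cart in front of the work surface, level with it; the furniture and walls round the work are solid. World frame = base frame: x ahead of the robot, y to its left, z up, the work surface at z = 0. Lengths are in mm, angles in rad, forces in N, time in s.
With the tool pointing down it reaches from about 275 to 1000 mm from the base axis. Payload 8.4 kg.
Tool frame: the origin (TCP) lies on the centre line of the jaws, within the pads' length; the fingertips stand 17 mm ahead of it and the grasp point (between the pads) lies 2 mm behind it (r.tcp_to_tips is the z of the fingertips in the tool frame, in mm); z points along the fingers, y is the direction in which the jaws open and shut (so a half turn about z gives the same grasp; the last joint's range is limited). The gripper opens to 85 mm and grips with 20 to 120 N. Pads are 22 mm wide; open, the fingers measure 114 mm over their backs; the gripper's body (76 mm by 85 mm) begins 54 mm behind the grasp point. The pads swing forward as they close: fully open they stand 13 mm farther back than shut.
Start: joints at [1.199, 0.353, 1.633, -0, 1.155, -0.002], TCP at [225.892, 582.753, 227.081] pointing down, gripper open.
Joint ranges: [-2.63, 2.63], [-0.92, 2.1], [0.06, 2.66], [-1.3, 4.44], [0, 2.69], [-3.02, 3.02]. Speed limits (rad/s): [2.22, 2.22, 2.79, 3.14, 3.14, 3.14].

INTERFACE

Orientations are given as [roll, pitch, yaw] about the fixed x, y, z axes, in that order (R = Rz(yaw) Ry(pitch) Rx(roll)).
In Python, from rig import r, cams, job gives the robot as it stands.
- The arm moves only by the tool drive_tool, never from a script. Its argument "deltas" is a list of rows, each a list of 4 numbers: the shift along the tool's x, y, z in cm, then the turn about the tool's z in rad. In form: [[x, y, z, roll], ...]. A call has 1 to 12 rows; each row shifts and turns the commanded pose from where the row before left it, along the tool's axes as they then stand; what a row does not reach is not made up. A row lasts 1/12 s, in which the tool goes at most 41.7 mm and 7.16 degrees, less where a joint would pass 70% of its speed; a pose out of reach is approached as far as the arm can. A call with a gripper value outside its range is refused whole. "jaw" is the closure, from 0 (fully open) to 1 (shut), set as the call begins (left out, the last holds). The fingers move at their own pace and stop on an object; "force" is the grip in N (left out, the last holds). Time passes only in rows, so rows that do not move let the fingers close. It gives the time, the measured TCP pose, the force and the opening at its end, in the units of the state.
- r.sense(): the state, without advancing time (a new reading comes with each control period).
- cams.grab_frame(name): name is "side" or "top" or "wrist"; returns (picture, depth): 400x640x3 uint8, red, green, blue; 400x640 float32, mm along the optical axis (not along the pixel's ray), 0 where there is no reading.
- cams.camera_params(name): a dict with "fx", "fy", "cx", "cy" (pixels), "k1" (the pictures are not rectified: a ray, as slopes to the right and down, at radius r is drawn at 1 + k1 r^2 times it, then the intrinsics apply), "R" (3x3) and "t" (3): a world point X has camera coordinates R X + t. Camera axes: x right, y down, z forward; pixel columns grow to the right and rows downward; lengths in mm; the calibration is good to about 2 mm. A picture is of the moment at which its call begins: read the wrist's pose just before it. camera_params takes no time and is no camera call; for the wrist camera it gives the pose at the moment of the call.
- job.sign_off(): hands the job in, once; it reports no verdict.
The state is a dict: "clock": time; "qpos": joint angles; "qvel": joint speeds; "joint_efforts": joint torques, N m; "eef_pos": TCP position; "tcp_rot": TCP orientation; "contact_force": force on the tool from outside, world axes, zero at the start; "wrist_torque": the same for the moment, N m; "opening": opening from 0.0 (shut) to 1.0 (fully open).
Only numpy, scipy, OpenCV 4.12 (cv2) and the standard library are available. Lean on these libraries where they do the work, as an engineer would, in place of code of your own. Each camera call takes 0.05 s, during which the arm holds its last target. There are 200 camera calls.

TASK

Swing the carousel's locking lever open, turn the carousel by one position, without running past it, so that the conical flask stands under the dosing tube with the disc resting in its click stop, then swing the locking lever fully shut again. Push the disc round by its upright pegs, do not touch the glassware on it, keep that upright in its seats, and leave the other things on the bench where they are.

Things in the scene. Friction and masses are not known exactly. Their poses are not given: they have to be found in the camera images.
- carousel: Grey fixed stand of the sample carousel. Origin on the bench under the disc's vertical axis; x axis points from there to the dosing column at the far side, z up. This is the 'carousel frame'; angles count from its x, counterclockwise from above. Dosing column: 182 mm out along +x, 250 mm high; the tube's lower end is 192 mm above the bench.
- disc_center (a point): Centre of the aluminium disc's top, 52 mm above the bench. Disc 260 mm wide, lugs on its rim out to 142 mm from the axis (tops at 52 mm). Six seats (rings 69 mm inside, 9 mm high) 78 mm from the axis every 60 degrees; those at 0 (under the tube), +60 and -60 hold glassware at the start. Midway between seats, six upright steel pegs 118 mm from the axis, 14 mm thick, tops 107 mm above the bench.
- turret (a joint): Angle of the disc in rad, 0 at the start, + counterclockwise from above. A sprung roller pulls the disc into the nearest of six click stops 60 degrees (1.047 rad) apart; 30 degrees is the crest between two. About 3 to 6 N at a peg turns it over the crest, then it runs gently into the next stop by itself. It cannot turn while the lever is shut.
- peg_left (a point): Point on the axis of the peg at 150 degrees at the start (near side, left), 80 mm above the bench; it turns with the disc. Pushed along its circle to 210 degrees it indexes the disc one position counterclockwise (the seat at -60 degrees goes under the tube).
- peg_right (a point): The same for the peg at 210 degrees at the start (near side, right); pushed along its circle to 150 degrees it indexes the disc one position clockwise (the seat at +60 degrees goes under the tube).
- lock_lever (a joint): Angle of the locking lever in rad: 0 = shut (its tooth fully between two rim lugs), 0.75 = wide open; the tooth is clear of the lugs from about 0.3. Positive is clockwise seen from above. It stays where it is left; about 1.5 N at the knob moves it.
- lock_knob (a point): Middle of the lever's upright white knob (18 mm thick, 43 to 95 mm above the bench; this point at 72). The lever turns about a vertical pivot at x -70, y -142 mm in the carousel frame. Shut, the knob is at x -170, y -147 mm; it opens when pushed to the carousel's +y along a 100 mm arc about the pivot, and shuts towards -y.
- flask_center (a point): Centre, half-way up, of the conical flask (65 mm wide at the base, narrow neck, 110 mm high), which stands loose in the seat at +60 or at -60 degrees of the carousel frame at the start.
- beaker_a_center (a point): Centre of a straight beaker (56 mm wide, 70 mm high) loose in the opposite one of those two seats.
- beaker_b_center (a point): Centre of a second such beaker, loose in the seat that is under the tube at the start.
- dosing_point (a point): Fixed point on the axis of the dosing tube, 107 mm above the bench: where the flask's centre belongs.
- amber_bottle: Bystander: brown bottle, 62 mm wide, 111 mm high, on the bench; origin under its centre.
- white_jar: Bystander: white jar, 56 mm wide, 68 mm high, on the bench; origin under its centre.
- beaker_small: Bystander: small beaker, 48 mm wide, 56 mm high, on the bench; origin under its centre.
Mind the look-alikes: they are no part of the job. What is shaped like the part that bears flask_center but turquoise is not meant. What is shaped like the part that bears beaker_a_center but green is not meant.

How it is judged:
By the outcome, as a careful person would: the job done as asked, in the order asked, and still so for the second after the job is handed in, with the robot touching nothing.
It also fails if it takes over 64 s, if anything falls off the work surface, if the arm or the gripper's body presses on something with over 40 N, if the wrist force passes 120 N, or if a joint passes its speed limit or range.

## Working session

There is one attempt and no reset: what is moved stays moved. The work goes in short steps, Python scripts to look and compute and a tool call to move; the robot and the scene stay as the last step left them, time stands still between calls to the robot, and variables do not carry over. Pictures are saved under pics/ and viewed, about 8 in all and at most 12, crops included, and the job is handed in when it is done.

Besides the shell and the picture viewer there is one more tool, called after "Call:" by a JSON object that holds its "op" and its "data", one argument or row to a line. drive_tool: Moves the arm, as the interface text tells. Its arguments: {"type":"object","properties":{"deltas":{"type":"array"},"jaw":{"type":"number"},"force":{"type":"number"}},"required":["deltas"]}

```bash
mkdir -p pics; ls; cat > h.py <<'E'
import numpy as np,cv2
from rig import r,cams,job
def save(n,f):
    p,d=cams.grab_frame(n); cv2.imwrite(f'pics/{f}.png',p[:,:,::-1]); np.savez(f'pics/{f}.npz',d=d); return p,d
def ray(n,u,v):
    c=cams.camera_params(n); x=(u-c['cx'])/c['fx'];y=(v-c['cy'])/c['fy']
    a,b=x,y
    for _ in range(20):
        s=1+c['k1']*(a*a+b*b); a,b=x/s,y/s
    R=np.array(c['R']);t=np.array(c['t']); return -R.T@t, R.T@np.array([a,b,1.])
def atz(n,u,v,z):
    o,d=ray(n,u,v); return o+d*(z-o[2])/d[2]
def atd(n,u,v,dep):
    o,d=ray(n,u,v); return o+d*dep
def proj(n,X):
    c=cams.camera_params(n); p=np.array(c['R'])@np.array(X,float)+np.array(c['t']); a,b=p[:2]/p[2]; s=1+c['k1']*(a*a+b*b)
    return a*s*c['fx']+c['cx'],b*s*c['fy']+c['cy']
E
python3 - <<'E'
from h import *
print(r.sense())
save('top','top0');save('side','side0')
for n in('top','side'):print(cams.camera_params(n))
E
```

```text
pics
{'clock': 0.0, 'qpos': array([ 1.19857725e+00,  3.53681534e-01,  1.63416491e+00,  2.51538352e-05,
        1.15522398e+00, -2.42240928e-03]), 'qvel': array([ 9.33714518e-04, -4.10961113e-04, -3.08272386e-04,  1.00519596e-03,
        3.94856881e-04, -1.53787590e-06]), 'joint_efforts': array([ 1.92904699e-03, -6.05241823e+01, -3.42075169e+01,  8.11883228e-05,
        9.51086171e-03,  2.27425426e-05]), 'eef_pos': array([225.71090756, 582.27228717, 226.32768588]), 'tcp_rot': array([-3.14011495e+00, -2.65775311e-05,  2.77178579e+00]), 'contact_force': array([ 0.42384468, -0.81933925,  0.23544069]), 'wrist_torque': array([ 0.0497604 , -0.02390892, -0.00469734]), 'opening': 1.0025931975493063}
{'fx': 400.74549893756557, 'fy': 400.74549893756557, 'cx': 314.27711626742905, 'cy': 194.6845379524146, 'k1': -0.08396873261409937, 'R': array([[ 0.06990995, -0.99754803, -0.00324406],
       [-0.97699905, -0.06781237, -0.20217401],
       [ 0.2014583 ,  0.01730342, -0.97934424]]), 't': array([  12.96424552,  582.69300723, 1046.10094084])}
{'fx': 500.6115815430256, 'fy': 500.6115815430256, 'cx': 325.6881964699623, 'cy': 196.24061826839917, 'k1': -0.03311642564275387, 'R': array([[ 0.94784251, -0.31870995,  0.00430538],
       [-0.18218098, -0.55279054, -0.81316217],
       [ 0.26154285,  0.76996532, -0.58202126]]), 't': array([-533.31183177,  187.93766561, 1271.97940062])}
```

View pics/top0.png

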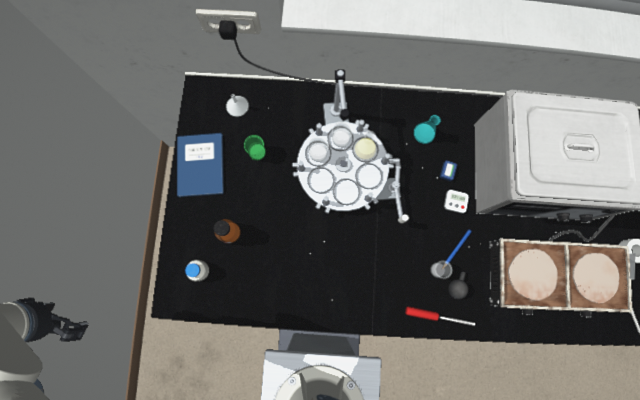

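View pics/side0.png

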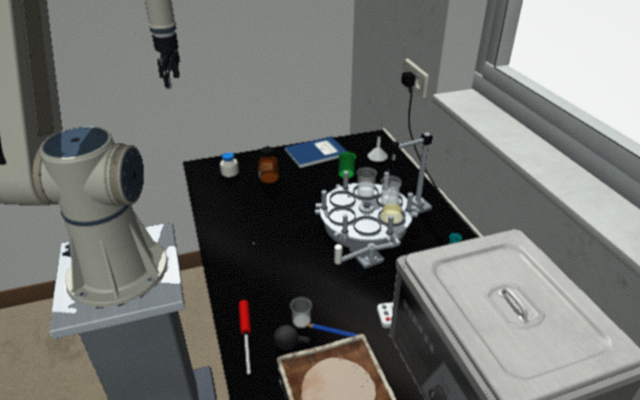

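The top view shows the carousel at about (343,165), the column at (340,75) and the lever knob at about (403,218). I'll look closer.

```bash
python3 - <<'E'
import cv2,numpy as np
a=cv2.imread('pics/top0.png')[60:235,270:430];b=cv2.imread('pics/side0.png')[125:275,300:450]
a=cv2.resize(a,None,fx=2.5*1.25,fy=2.5*1.25,interpolation=3)[:550];b=cv2.resize(b,None,fx=2,fy=2,interpolation=3)
c=np.zeros((550,800,3),np.uint8);c[:a.shape[0],:500]=a[:550];c[:300,500:]=b
cv2.imwrite('pics/c1.png',c)
E
```

```text
(no output)
```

View pics/c1.png

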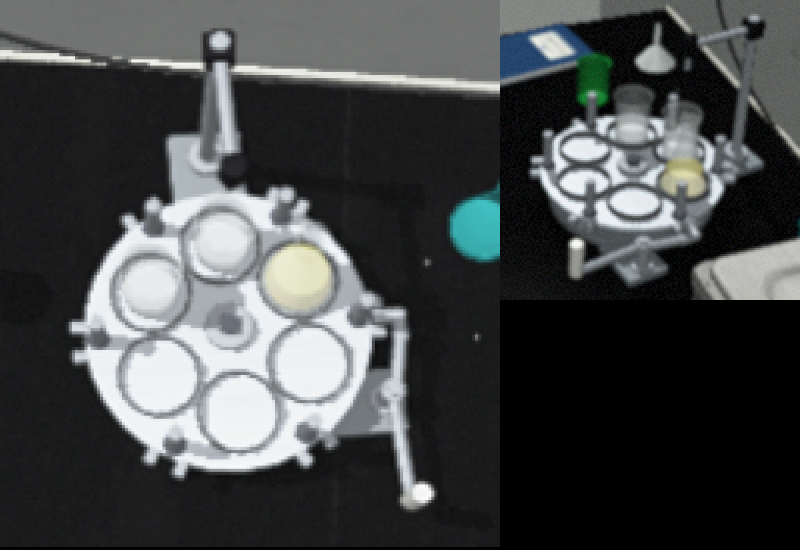

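```bash
python3 - <<'E'
from h import *
from scipy.optimize import least_squares
q=[(219,245),(150,291),(160,376),(239,411),(309,361),(298,277)]
P=np.array([atz('top',270+u/3.125,60+v/3.125,61)[:2] for u,v in q])
A=np.radians(60*np.arange(6))
f=lambda p:(np.c_[p[0]+78*np.cos(A+p[2]),p[1]+78*np.sin(A+p[2])]-P).ravel()
s=least_squares(f,[600,0,0.]);print(s.x,s.fun.round(1))
cx,cy,th=s.x;c,sn=np.cos(th),np.sin(th)
W=lambda x,y:np.array([cx+c*x-sn*y,cy+sn*x+c*y])
print('knob',W(-170,-147),'pivot',W(-70,-142),'meas',atz('top',270+422/3.125,60+492/3.125,95), 'col',W(182,0))
o=.75
for n,a in(('L',150),('Lend',210),('R',210)):
  a=np.radians(a);x=W(118*np.cos(a),118*np.sin(a));u,v=proj('top',[*x,107]);print(n,x,(u-270)*3.125,(v-60)*3.125)
d=np.load('pics/top0.npz')['d']
for n,p in(('bottle',(227,230)),('jar',(197,270)),('sb',(441,270)),('green',(255,148)),('turq',(425,132))):print(n,atd('top',*p,d[p[1],p[0]]))
E
```

```text
[ 6.72188998e+02 -2.17228136e+01  1.71120144e-01] [ 0.9 -0.1 -1.   0.1  0.2  1.1  0.2 -0.4  0.3 -0.4 -0.6 -0.3]
knob [ 529.70398625 -195.52448643] pivot [ 627.39201906 -173.56888925] meas [ 528.35253608 -191.19870114   95.        ] col [851.53082228   9.26928206]
L [561.44364832  19.01374944] 177.42605813894627 434.23482694911877
Lend [581.53742461 -97.26281808] 316.1709297479298 420.29115650786207
R [581.53742461 -97.26281808] 316.1709297479298 420.29115650786207
bottle [460.98954783 272.42342172 108.88798959]
jar [352.62467275 350.05863123  70.21130757]
sb [ 400.20485839 -317.77081137    2.54832476]
green [715.32741442 237.33258353  22.97365073]
turq [ 788.27627553 -252.68414088   53.55145167]
```

The flask (yellow) is in the -60° seat, so I push peg_left counterclockwise. I'll straddle the knob and then the peg with partly closed jaws, aligned with the tangent. First I turn the tool.

Call:
{"op": "drive_tool", "data": {
  "deltas": [
    [0,0,0,0.125],
    [0,0,0,0.125],
    [0,0,0,0.125],
    [0,0,0,0.125],
    [0,0,0,0.125],
    [0,0,0,0.125],
    [0,0,0,0.125],
    [0,0,0,0.125],
    [0,0,0,0.125],
    [0,0,0,0.125],
    [0,0,0,0.125],
    [0,0,0,0.125]
  ],
  "jaw": 0.6
}}

```text
clock: 1.1
eef_pos: [225.8, 582.4, 226.6]
tcp_rot: [-3.142, 0.001, 1.266]
contact_force: [0.2, 0.3, -0.3]
opening: 0.398
```

Call:
{"op": "drive_tool", "data": {
  "deltas": [
    [0,0,0,0.117],
    [0,0,0,0.117],
    [0,0,0,0.117],
    [0,0,0,0.117],
    [0,0,0,0.117],
    [0,0,0,0.117],
    [0,0,0,0.117],
    [0,0,0,0.117],
    [0,0,0,0.117]
  ]
}}

```text
clock: 1.85
eef_pos: [225.8, 582.5, 226.6]
tcp_rot: [3.141, 0.0, 0.213]
contact_force: [0.3, 0.6, 0.3]
opening: 0.398
```

Call:
{"op": "drive_tool", "data": {
  "deltas": [
    [0.6,3.7,0,0],
    [0.6,3.7,0,0],
    [0.6,3.7,0,0],
    [0.6,3.7,0,0],
    [0.6,3.7,0,0],
    [0.6,3.7,0,0],
    [0.6,3.7,0,0],
    [0.6,3.7,0,0],
    [0.6,3.7,0,0],
    [0.6,3.7,0,0],
    [0.6,3.7,0,0],
    [0.6,3.7,0,0]
  ]
}}

```text
clock: 2.85
eef_pos: [392.6, 163.2, 227.1]
tcp_rot: [-3.142, -0.0, 0.219]
contact_force: [1.0, 1.2, -0.6]
opening: 0.397
```

Call:
{"op": "drive_tool", "data": {
  "deltas": [
    [0.56,3.78,0,0],
    [0.56,3.78,0,0],
    [0.56,3.78,0,0],
    [0.56,3.78,0,0],
    [0.56,3.78,0,0],
    [0.56,3.78,0,0],
    [0.56,3.78,0,0],
    [0.56,3.78,0,0],
    [0.56,3.78,0,0],
    [0.56,3.78,0,0]
  ]
}}

```text
clock: 3.68
eef_pos: [529.3, -193.9, 226.8]
tcp_rot: [-3.141, 0.0, 0.218]
contact_force: [0.7, -0.5, -0.8]
opening: 0.395
```

```bash
python3 - <<'E'
from h import *
s=r.sense();print(s['eef_pos'],s['tcp_rot'],s['qpos'].round(2))
p,d=save('wrist','w1')
for X in([529.7,-195.5,95],[528.4,-191.2,95],[581.5,-97.3,107]):print(proj('wrist',X))
E
```

```text
[ 529.32423475 -193.86274005  226.79798097] [-3.14126944e+00  3.63468255e-04  2.18438747e-01] [-0.35  0.26  1.77  0.    1.12  1.  ]
(np.float64(309.1202771111412), np.float64(190.45621137124127))
(np.float64(303.8991291276984), np.float64(190.84973071867515))
(np.float64(197.36154935838516), np.float64(105.06908045221755))
```

View pics/w1.png

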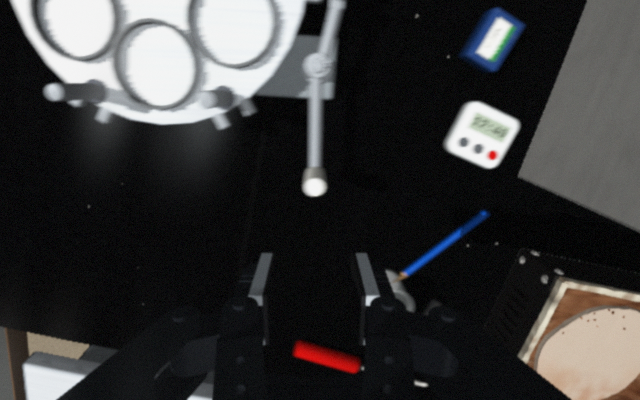

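```bash
python3 - <<'E'
from h import *
print(atz('wrist',314,186,95),atz('wrist',206,100,107),atz('wrist',54,92,107),'L pred',proj('wrist',[561.4,19,107]))
E
```

```text
[ 534.47091642 -198.73262182   95.        ] [ 586.58984821 -103.31689154  107.        ] [568.67104223  12.77992543 107.        ] L pred (np.float64(46.17817533837302), np.float64(99.96388638016542))
```

Call:
{"op": "drive_tool", "data": {
  "deltas": [
    [0.28,0.55,0,0],
    [0,0,2.5,0],
    [0,0,2.5,0],
    [0,0,2.5,0],
    [0,0,2.0,0],
    [0,0,2.0,0],
    [0,0,2.0,0],
    [0,0,1.8,0],
    [0,0,0,0]
  ]
}}

```text
clock: 4.48
eef_pos: [530.5, -194.8, 70.8]
tcp_rot: [-3.138, 0.005, 0.219]
contact_force: [-1.1, -0.4, 0.0]
opening: 0.4
```

```bash
python3 - <<'E'
from h import *
s=r.sense();print(s['eef_pos'],s['tcp_rot'],s['contact_force'])
# arc rows: tool centre on knob circle, shut->open 0.62+lead
px,py,th=631.4,-177.6,0.171
yaw=s['tcp_rot'][2];p=s['eef_pos'][:2].copy()
a0=np.arctan2(-5,-100)+th
for k in range(1,13):
    a=a0-0.70*k/12
    T=np.array([px+100.1*np.cos(a),py+100.1*np.sin(a)]);d=T-p
    x=np.array([np.cos(yaw),np.sin(yaw)]);y=np.array([np.sin(yaw),-np.cos(yaw)])
    print([round(d@x/10,2),round(d@y/10,2),0,0.058],end=', ')
    yaw-=0.058;p=T
print(T)
E
```

```text
[ 530.5410007  -194.76785636   70.75481821] [-3.13800786  0.00514673  0.2194243 ] [-1.11165302 -0.41428007  0.00900967]
[np.float64(0.22), np.float64(-0.05), 0, 0.058], [np.float64(0.02), np.float64(-0.58), 0, 0.058], [np.float64(0.02), np.float64(-0.58), 0, 0.058], [np.float64(0.02), np.float64(-0.58), 0, 0.058], [np.float64(0.02), np.float64(-0.58), 0, 0.058], [np.float64(0.02), np.float64(-0.58), 0, 0.058], [np.float64(0.02), np.float64(-0.58), 0, 0.058], [np.float64(0.02), np.float64(-0.58), 0, 0.058], [np.float64(0.02), np.float64(-0.58), 0, 0.058], [np.float64(0.02), np.float64(-0.58), 0, 0.058], [np.float64(0.02), np.float64(-0.58), 0, 0.058], [np.float64(0.02), np.float64(-0.58), 0, 0.058], [ 542.56754804 -131.46101997]
```

Call:
{"op": "drive_tool", "data": {
  "deltas": [
    [0.2,-0.05,0,0.058],
    [0.02,-0.58,0,0.058],
    [0.02,-0.58,0,0.058],
    [0.02,-0.58,0,0.058],
    [0.02,-0.58,0,0.058],
    [0.02,-0.58,0,0.058]
  ]
}}

```text
clock: 4.98
eef_pos: [534.3, -166.1, 75.0]
tcp_rot: [3.141, 0.001, -0.131]
contact_force: [-1.2, -1.2, 0.1]
opening: 0.4
```

Call:
{"op": "drive_tool", "data": {
  "deltas": [
    [0.02,-0.58,0,0.058],
    [0.02,-0.58,0,0.058],
    [0.02,-0.58,0,0.058],
    [0.02,-0.58,0,0.058],
    [0.02,-0.58,0,0.058],
    [0.02,-0.58,0,0.058],
    [0,0,0,0]
  ]
}}

```text
clock: 5.57
eef_pos: [545.4, -132.6, 75.0]
tcp_rot: [-3.141, -0.0, -0.479]
contact_force: [-0.2, -0.0, 0.3]
opening: 0.405
```

```bash
python3 - <<'E'
from h import *
s=r.sense();print(s['eef_pos'],s['tcp_rot'],s['contact_force'])
save('wrist','w2')
E
```

```text
[ 545.4276611  -132.61906585   74.98859659] [-3.14138698e+00 -6.41329338e-05 -4.78754078e-01] [-0.18922229 -0.00624537  0.28801643]
```

View pics/w2.png

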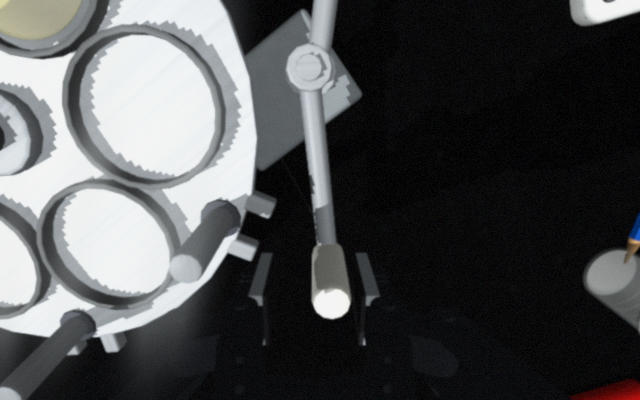

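Call:
{"op": "drive_tool", "data": {
  "deltas": [
    [0,0.3,0,0],
    [0,0,-1.8,0],
    [0,0,-2.0,0],
    [0,0,-2.0,0],
    [0,0,-1.8,-0.126],
    [-0.5,-2.46,0,0],
    [-0.5,-2.46,0,0],
    [-0.5,-2.46,0,0],
    [-0.5,-2.46,0,0],
    [-0.5,-2.46,0,0],
    [-0.5,-2.46,0,0],
    [0,0,0,0]
  ]
}}

```text
clock: 6.62
eef_pos: [567.3, 15.5, 150.6]
tcp_rot: [-3.14, -0.001, -0.349]
contact_force: [-1.1, 0.5, 0.6]
opening: 0.397
```

```bash
python3 - <<'E'
from h import *
s=r.sense();print(s['eef_pos'],s['tcp_rot'],s['contact_force'])
save('wrist','w3')
for X in([567,14,107],[586,-103,107],[550,-140,95]):print(proj('wrist',X))
E
```

```text
[567.27320793  15.52980443 150.57482152] [-3.14007728e+00 -6.23227132e-04 -3.48708865e-01] [-1.11176237  0.47918289  0.62012953]
(np.float64(315.7386496175592), np.float64(228.84580368222097))
(np.float64(500.17478746785855), np.float64(133.40047985815272))
(np.float64(558.4236721838577), np.float64(166.0127829996363))
```

View pics/w3.png

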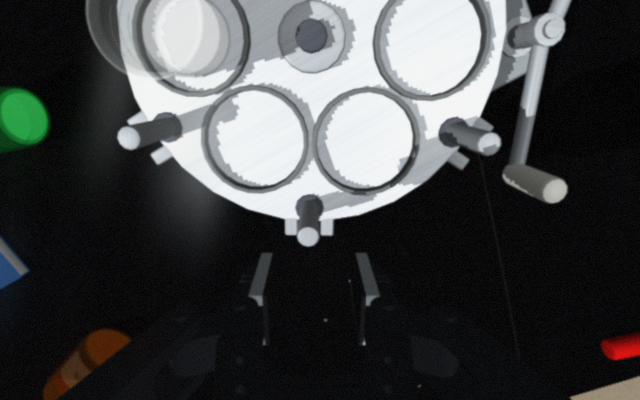

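```bash
python3 - <<'E'
from h import *
for u,v,z in((308,237,107),(489,144,107),(129,138,107),(554,190,95)):print(atz('wrist',u,v,z))
a,b,c=[atz('wrist',u,v,107)[:2] for u,v in((308,237),(489,144),(129,138))]
k=atz('wrist',554,190,95)[:2]-[631.4,-177.6];print('lever',np.arctan2(-5,-100)+.171+2*np.pi-np.arctan2(k[1],k[0])%(2*np.pi), np.hypot(*k))
E
```

```text
[563.52098476  20.3061378  107.        ]
[582.23348717 -95.80862152 107.        ]
[655.03569544  94.08612224 107.        ]
[ 535.19482103 -135.27480545   95.        ]
lever 0.6354209937913429 105.10403681741174
```

Call:
{"op": "drive_tool", "data": {
  "deltas": [
    [-0.54,-0.23,0,0],
    [0,0,0,0],
    [0,0,1.5,0],
    [0,0,1.5,0],
    [0,0,1.5,0],
    [0,0,1.2,0],
    [0,0,0.5,0],
    [0,0,0,0]
  ]
}}

```text
clock: 7.33
eef_pos: [561.4, 15.8, 86.9]
tcp_rot: [3.141, 0.002, -0.353]
contact_force: [-0.5, 0.0, 0.2]
opening: 0.4
```

Call:
{"op": "drive_tool", "data": {
  "deltas": [
    [0.01,0.515,0,-0.0436],
    [0.01,0.515,0,-0.0436],
    [0.01,0.515,0,-0.0436],
    [0.01,0.515,0,-0.0436],
    [0.01,0.515,0,-0.0436],
    [0.01,0.515,0,-0.0436]
  ]
}}

```text
clock: 7.83
eef_pos: [556.6, -12.6, 88.7]
tcp_rot: [-3.139, -0.002, -0.089]
contact_force: [3.8, 9.3, -5.1]
opening: 0.4
```

Call:
{"op": "drive_tool", "data": {
  "deltas": [
    [0.01,0.515,0,-0.0436],
    [0.01,0.515,0,-0.0436]
  ]
}}

```text
clock: 8.0
eef_pos: [556.1, -23.0, 88.7]
tcp_rot: [-3.14, -0.002, -0.002]
contact_force: [3.3, 7.7, -4.3]
opening: 0.404
```

Call:
{"op": "drive_tool", "data": {
  "deltas": [
    [0.01,0.515,0,-0.0436],
    [0.01,0.515,0,-0.0436]
  ]
}}

```text
clock: 8.17
eef_pos: [556.5, -33.5, 88.9]
tcp_rot: [-3.14, -0.002, 0.085]
contact_force: [3.4, 6.8, -3.5]
opening: 0.401
```

Call:
{"op": "drive_tool", "data": {
  "deltas": [
    [0.01,0.515,0,-0.0436],
    [0.01,0.515,0,-0.0436]
  ]
}}

```text
clock: 8.33
eef_pos: [557.8, -43.9, 88.9]
tcp_rot: [-3.141, -0.002, 0.172]
contact_force: [2.1, 5.7, -2.8]
opening: 0.403
```

Call:
{"op": "drive_tool", "data": {
  "deltas": [
    [0.01,0.515,0,-0.0436],
    [0.01,0.515,0,-0.0436],
    [0.01,0.515,0,-0.0436],
    [0.01,0.515,0,-0.0436],
    [0.01,0.515,0,-0.0436],
    [0.01,0.515,0,-0.0436]
  ]
}}

```text
clock: 8.83
eef_pos: [566.6, -73.8, 89.0]
tcp_rot: [3.142, -0.002, 0.434]
contact_force: [0.4, 3.0, 0.2]
opening: 0.401
```

Call:
{"op": "drive_tool", "data": {
  "deltas": [
    [0.01,0.515,0,-0.0436],
    [0.01,0.515,0,-0.0436],
    [0.01,0.515,0,-0.0436],
    [0.01,0.515,0,-0.0436],
    [0.01,0.515,0,-0.0436],
    [0,0.3,0,0],
    [0,0,0,0],
    [0,0,0,0]
  ]
}}

```text
clock: 9.5
eef_pos: [581.0, -98.5, 88.5]
tcp_rot: [3.141, -0.0, 0.649]
contact_force: [0.3, 0.2, -0.5]
opening: 0.4
```

```bash
python3 - <<'E'
from h import *
s=r.sense();print(s['eef_pos'],s['tcp_rot'],s['contact_force'])
save('wrist','w4')
print(proj('wrist',[582.5,-97.2,107]))
E
```

```text
[580.9913037  -98.51438383  88.49844652] [ 3.14112454e+00 -3.66893657e-04  6.48839470e-01] [ 0.29573442  0.18651541 -0.4879159 ]
(np.float64(315.54681304203854), np.float64(283.26737124551886))
```

View pics/w4.png

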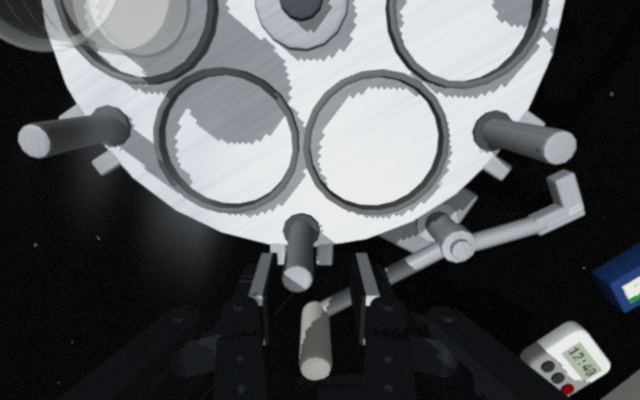

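Call:
{"op": "drive_tool", "data": {
  "deltas": [
    [0,0,-1.0,0],
    [0,0,-2.0,0],
    [0,0,-2.0,0],
    [0,0,-1.5,0],
    [0,0,0,0]
  ]
}}

```text
clock: 9.97
eef_pos: [582.8, -98.4, 157.0]
tcp_rot: [3.138, -0.004, 0.65]
contact_force: [0.7, -0.7, 0.8]
opening: 0.402
```

```bash
python3 - <<'E'
from h import *
s=r.sense();print(s['eef_pos'],s['tcp_rot'],s['contact_force'])
p,_=save('wrist','w5')
t,_=save('top','top5')
sd,_=save('side','side5')
print(proj('wrist',[582.5,-97.2,107]),proj('wrist',[535.2,-135.3,95]))
c=np.zeros((600,800,3),np.uint8)
c[:312,:500]=cv2.resize(p,(500,312));c[:300,500:]=cv2.resize(sd[125:275,300:450],(300,300),interpolation=3)
c[312:600,:400]=cv2.resize(t[110:206,285:418],(400,288),interpolation=3)
cv2.imwrite('pics/c5.png',c[:,:,::-1])
E
```

```text
[582.76700211 -98.4475038  157.02481358] [ 3.1376429  -0.00369256  0.65033875] [ 0.68059467 -0.74911571  0.79298748]
(np.float64(315.49231406968033), np.float64(225.4710719469141)) (np.float64(317.70414356302507), np.float64(298.27021127070424))
```

View pics/c5.png

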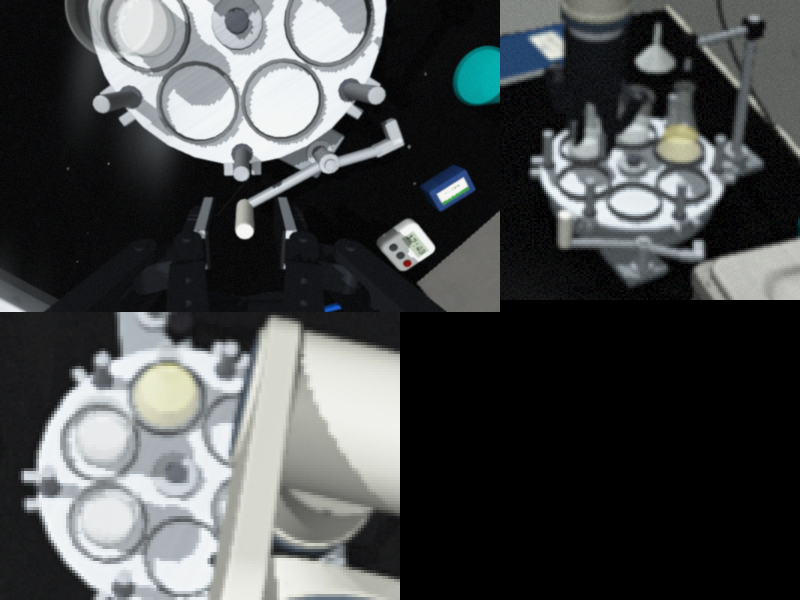

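```bash
python3 - <<'E'
from h import *
P=[atz('wrist',u*1.28,v*1.28,107)[:2] for u,v in((241,170),(102,103),(377,92))]
k=atz('wrist',244*1.28,231*1.28,95)[:2];print(P,k)
for a,b,c in(P,[np.array(q) for q in([563.5,20.3],[655,94],[582.2,-95.8])]):
  v=c-b; print(np.degrees(np.arctan2(v[1],v[0]))) # chord direction, invariant of centre
q=[(167,396),(100,441),(107,521)]
Q=[atz('top',285+u/3.0075,110+(v-312)/3.0075,61)[:2] for u,v in q]
for p,a in zip(Q,(0,60,120)):
  d=p-np.array([672.2,-21.7]);print(np.degrees(np.arctan2(d[1],d[0]))-9.8-a,np.hypot(*d))
s=r.sense();y=s['tcp_rot'][2];e=s['eef_pos'][:2]
T=np.array([628.4,-173.6]);
kk=k-T;print('lever',np.degrees(np.arctan2(-5,-100)+.171-np.arctan2(*kk[::-1]))%360,np.hypot(*kk))
E
```

```text
[array([584.04358969, -90.65176452]), array([564.60406425,  21.16446249]), array([ 690.86613245, -132.34829175])] [ 534.61092846 -130.97368735]
-50.563186839129806
-110.98489783588218
-0.8437369672305781 78.38849940571598
-1.3789492842873017 77.84370405567577
-1.5041531790094922 77.35028108653506
lever 37.10136450413273 103.02132046701144
```

Call:
{"op": "drive_tool", "data": {
  "deltas": [
    [0,0,0,0.119],
    [0,0,0,0.119],
    [0,0,0,0.119],
    [0,0,0,0.119],
    [0,0,0,0.119],
    [0,0,0,0.119],
    [0,0,0,0.119],
    [0,0,0,0.119],
    [0,0,0,0.118],
    [0,0,0,0]
  ]
}}

```text
clock: 10.95
eef_pos: [579.9, -98.1, 151.8]
tcp_rot: [3.141, 0.002, -0.425]
contact_force: [-0.5, -0.6, 0.1]
opening: 0.398
```

Call:
{"op": "drive_tool", "data": {
  "deltas": [
    [-0.72,1.27,0,0],
    [-0.72,1.27,0,0],
    [-0.72,1.27,0,0],
    [-0.7,1.26,0,0],
    [0,0,0,0],
    [0,0,0,0]
  ]
}}

```text
clock: 11.45
eef_pos: [533.1, -133.9, 153.3]
tcp_rot: [-3.142, -0.0, -0.421]
contact_force: [0.3, -0.1, 0.3]
opening: 0.4
```

```bash
python3 - <<'E'
from h import *
s=r.sense();print(s['eef_pos'],s['tcp_rot'],s['contact_force'])
p,_=save('wrist','w6')
print(proj('wrist',[536,-133,95]))
E
```

```text
[ 533.06698907 -133.85384658  153.30925459] [-3.14152128e+00 -1.28381541e-04 -4.20528009e-01] [ 0.27966721 -0.10899452  0.32591227]
(np.float64(313.77936603222525), np.float64(217.1427277474839))
```

View pics/w6.png

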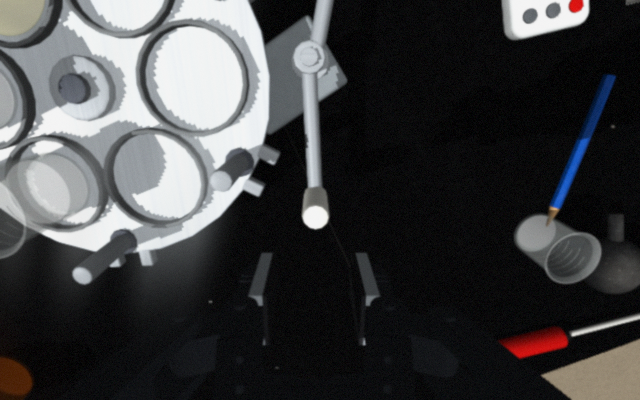

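Call:
{"op": "drive_tool", "data": {
  "deltas": [
    [0.25,-0.15,0,0],
    [0,0,1.5,0],
    [0,0,1.5,0],
    [0,0,1.5,0],
    [0,0,1.5,0],
    [0,0,1.3,0],
    [0,0,0.5,0],
    [0,0,0,0]
  ]
}}

```text
clock: 12.17
eef_pos: [536.6, -132.1, 73.9]
tcp_rot: [3.141, 0.002, -0.419]
contact_force: [0.5, -0.2, 0.6]
opening: 0.402
```

Call:
{"op": "drive_tool", "data": {
  "deltas": [
    [0.015,0.58,0,-0.058],
    [0.015,0.58,0,-0.058],
    [0.015,0.58,0,-0.058],
    [0.015,0.58,0,-0.058],
    [0.015,0.58,0,-0.058],
    [0.015,0.58,0,-0.058]
  ]
}}

```text
clock: 12.67
eef_pos: [529.2, -166.3, 76.0]
tcp_rot: [-3.142, -0.001, -0.068]
contact_force: [1.4, 0.9, -1.2]
opening: 0.399
```

Call:
{"op": "drive_tool", "data": {
  "deltas": [
    [0.015,0.58,0,-0.058],
    [0.015,0.58,0,-0.058],
    [0.015,0.58,0,-0.058],
    [0.015,0.58,0,-0.058],
    [0.015,0.58,0,-0.058]
  ]
}}

```text
clock: 13.08
eef_pos: [531.4, -195.2, 76.1]
tcp_rot: [3.141, -0.001, 0.222]
contact_force: [0.6, 2.3, -0.2]
opening: 0.401
```

Call:
{"op": "drive_tool", "data": {
  "deltas": [
    [0,0.3,0,0],
    [0,0.3,0,0],
    [0,0,0,0]
  ]
}}

```text
clock: 13.33
eef_pos: [532.0, -200.7, 75.6]
tcp_rot: [-3.141, -0.0, 0.216]
contact_force: [-0.4, 2.0, 0.9]
opening: 0.399
```

Call:
{"op": "drive_tool", "data": {
  "deltas": [
    [0,0.2,0,0],
    [0,0,0,0]
  ]
}}

```text
clock: 13.5
eef_pos: [532.0, -201.1, 75.4]
tcp_rot: [-3.139, 0.0, 0.216]
contact_force: [-1.6, 11.2, 6.0]
opening: 0.402
```

Call:
{"op": "drive_tool", "data": {
  "deltas": [
    [0,0.2,0,0],
    [0,0,0,0]
  ]
}}

```text
clock: 13.67
eef_pos: [532.0, -201.6, 75.3]
tcp_rot: [-3.136, 0.001, 0.215]
contact_force: [-1.1, 18.0, 8.5]
opening: 0.397
```

Call:
{"op": "drive_tool", "data": {
  "deltas": [
    [0,-0.6,0,0],
    [0,-0.5,0,0],
    [0,0,-1.5,0],
    [0,0,-2.5,0],
    [0,0,-3,0],
    [0,0,-3,0],
    [0,0,-3,0],
    [0,0,-2,0],
    [0,0,0,0]
  ]
}}

```text
clock: 14.42
eef_pos: [532.8, -195.1, 230.1]
tcp_rot: [3.137, -0.007, 0.218]
contact_force: [1.1, -0.0, -0.1]
opening: 0.404
```

Call:
{"op": "drive_tool", "data": {
  "deltas": [
    [-1.0,-3.5,0,0],
    [-1.0,-3.5,0,0],
    [-1.0,-3.5,0,0],
    [-1.0,-3.5,0,0],
    [-1.0,-3.5,0,0],
    [-1.0,-3.5,0,0],
    [-1.0,-3.5,0,0],
    [-1.0,-3.5,0,0],
    [-1.0,-3.5,0,0],
    [-1.0,-3.5,0,0],
    [-1.0,-3.5,0,0],
    [-1.0,-3.5,0,0]
  ]
}}

```text
clock: 15.42
eef_pos: [320.8, 191.0, 224.8]
tcp_rot: [3.141, -0.001, 0.218]
contact_force: [1.1, 0.3, 0.1]
opening: 0.402
```

Call:
{"op": "drive_tool", "data": {
  "deltas": [
    [0,-3.0,0,0],
    [0,-3.0,0,0],
    [0,-3.0,0,0],
    [0,-3.0,0,0],
    [0,-2.0,0,0],
    [0,0,0,0]
  ]
}}

```text
clock: 15.92
eef_pos: [291.2, 329.7, 224.8]
tcp_rot: [-3.141, -0.001, 0.22]
contact_force: [0.4, -0.1, 0.5]
opening: 0.4
```

```bash
python3 - <<'E'
from h import *
t,_=save('top','top7');sd,_=save('side','side7')
a=cv2.imread('pics/top0.png')[:,:,::-1];b=cv2.imread('pics/side0.png')[:,:,::-1]
f=lambda i,y,x,h,w,s:cv2.resize(i[y:y+h,x:x+w],None,fx=s,fy=s,interpolation=3)
c=np.vstack([np.hstack([f(a,110,285,100,133,3),f(t,110,285,100,133,3)]),np.hstack([f(b,125,300,150,199,2),f(sd,125,300,150,199,2)])])
cv2.imwrite('pics/c7.png',c[:,:,::-1]);print(c.shape)
print(r.sense()['eef_pos'])
E
```

```text
Traceback (most recent call last):
ValueError: all the input array dimensions except for the concatenation axis must match exactly, but along dimension 1, the array at index 0 has size 798 and the array at index 1 has size 796
```

```bash
python3 - <<'E'
import cv2,numpy as np
a,b,t,sd=[cv2.imread(f'pics/{n}.png') for n in('top0','side0','top7','side7')]
f=lambda i,y,x,h,w,s:cv2.resize(i[y:y+h,x:x+w],(399,s),interpolation=3)
c=np.vstack([np.hstack([f(a,120,285,100,133,300),f(t,120,285,100,133,300)]),np.hstack([f(b,125,300,150,200,300),f(sd,125,300,150,200,300)])])
cv2.imwrite('pics/c7.png',c)
d=cv2.absdiff(a,t).max(2);ys,xs=np.where(d[60:330,160:480]>60);print(len(xs))
E
```

```text
889
```

View pics/c7.png

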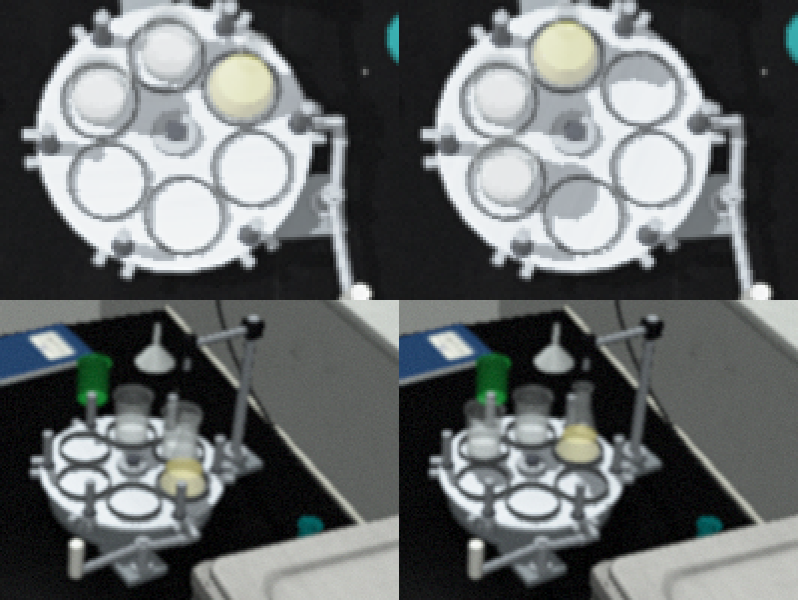

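The before and after views match: the lever is in its original shut pose, the pegs and lugs are aligned, and all the glassware is upright with the flask under the tube.

```bash
python3 -c "
from h import *
print(r.sense()['clock'],job.sign_off())"
```

```text
the job is handed in; nothing more can be done
16.0167 None
```

The job is done and handed in at about 16 s. I swung the lever open to about 0.64 rad and pushed peg_left one position counterclockwise. I then swung the lever back until the force rose sharply at its stop, and moved the arm clear.

**Last checks:**
- **Flask and lever:** the final top and side pictures show the yellow-filled conical flask under the dosing tube. The lever looks the same as in its shut starting pose.
- **Glassware and bench:** all three pieces of glassware are upright in their seats. The nearby bench items in these crops are where they were. I did not re-measure the bottle, jar and small beaker, but the arm did not go near them at low height.
- **Disc angle:** measured before shutting the lever, the disc had turned 60.4° by the wrist camera and about 58.8° by the top camera. Both are within measurement error of 60°, and the final pictures show the pegs and lugs where the starting ones were.
- **Lever closing:** when shut, the knob position worked out from the tool was about 2 mm short of nominal, which is also within error. The highest contact force I read was about 20 N, while pressing the lever against its stop.

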